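Peg up a brush-drying rail in the locking pliers

TASK

Make up the brush-drying rail: stand the drilled wooden rail (holes upwards) between the jaws of the bench-mounted locking pliers, squeeze the handles until they snap over centre and lock on it, and then, with it clamped, put every wooden peg from the peg strip fully down into a hole of its own in the rail. When all the pegs are in, pull the release lever so that the pliers spring open, lift the pegged rail out and stand it upright on the middle of the plywood drying board. The number of pegs differs from time to time; do not knock the pigment jar about.

Things in the scene. Friction and masses are not known exactly. Their poses are not given: they have to be found in the camera images.
- clamp_bed (a point): Locking pliers (C-clamp pattern, steel) lying flat on an 8 mm plywood plate fixed to the table. Point: top of the plate midway between the jaw pads, where the middle of the rail's underside belongs. Pliers' frame: x from the handles to the jaws (the rail's length lies along x), y from the moving side to the fixed side, z up. Rail room along x: from -85 mm in the throat outward.
- squeeze_point (a point): Point on the pliers' midline between the handles, 25 mm above the table; frame as clamp_bed. Handles are bars 12 mm thick, 14 to 36 mm above the table, clear below. Here the fixed handle's outer face is at y = +20 mm, the moving one's at -20 mm locked, about -32 mm open. The fixed handle ends 14 mm, the moving one 24 mm beyond on the -x side.
- handle_grip (a point): Centre of the moving handle's bar, 60 mm from its pivot, 25 mm above the table; it travels about 12 mm towards the fixed handle (+y of the pliers) when squeezed. That takes under 20 N; past the dead centre it snaps home by itself.
- clamp_handle (a joint): Angle of the moving handle, rad: 0 sprung fully open, 0.175 dead centre, 0.209 squeezed home and locked (it then stays). Only the release lever (or force) brings it back; then it springs open by itself.
- clamp_jaw (a joint): Moving jaw's angle, rad: 0 open, about 0.13 to 0.15 locked on the rail, 0.16 on nothing; it follows the handle. Pads: 36 mm long in x, 10 to 26 mm above the table; seen from clamp_bed the fixed pad's face is at y = +19 mm, the moving one's at about -32 mm when open. The arms behind lie 39 to 70 mm out in y and top out 24 mm above the table; nothing near the bed is higher.
- release_tab (a point): Centre of the upright steel tab at the end of the release lever, beyond the handle ends: 22 mm along the lever, 10 mm thick, 19 to 53 mm above the table; point 38 mm up. The lever is hinged 48 mm away towards +x of the pliers; the tab is pulled towards +y (the fixed handle's side) with about 10 N and springs back. Frame as the pliers' at rest, turns with the lever.
- clamp_release (a joint): Angle of the release lever, rad: 0 at rest, 0.35 pulled to its stop. From about 0.1 on it pushes the locked handle back over centre.
- rail_mid (a point): Centre of the loose light-wood rail, 140 mm long (x) x 38 mm wide (y) x 60 mm tall (z), standing on the table holes up; 0.25 kg. The point is 30 mm above its underside. It has four round holes, 13 mm wide and 30 mm deep, in its top face on its centre line.
- rail_hole1 (a point): Middle of the mouth of hole 1 in the rail's top face, at x = -54 mm from rail_mid, 60 mm above the rail's underside.
- rail_hole2 (a point): Middle of the mouth of hole 2 in the rail's top face, at x = -18 mm from rail_mid, 60 mm above the rail's underside.
- rail_hole3 (a point): Middle of the mouth of hole 3 in the rail's top face, at x = +18 mm from rail_mid, 60 mm above the rail's underside.
- rail_hole4 (a point): Middle of the mouth of hole 4 in the rail's top face, at x = +54 mm from rail_mid, 60 mm above the rail's underside.
- peg1_knob (a point): Knob centre of peg 1 (may be absent), 47 mm above its foot, 7 mm below its top. Turned wooden peg, 54 mm tall, 20 g: shank 9 mm thick, tapered foot, knob 18 mm wide and 14 mm tall. All alike, upright in the peg strip, 40 mm apart, knob centres 23 mm above its top. Seated in the rail, the knob centre is 17 mm above the rail's top.
- peg2_knob (a point): Knob centre of peg 2 (may be absent), 47 mm above its foot, 7 mm below its top. Turned wooden peg, 54 mm tall, 20 g: shank 9 mm thick, tapered foot, knob 18 mm wide and 14 mm tall. All alike, upright in the peg strip, 40 mm apart, knob centres 23 mm above its top. Seated in the rail, the knob centre is 17 mm above the rail's top.
- peg3_knob (a point): Knob centre of peg 3 (may be absent), 47 mm above its foot, 7 mm below its top. Turned wooden peg, 54 mm tall, 20 g: shank 9 mm thick, tapered foot, knob 18 mm wide and 14 mm tall. All alike, upright in the peg strip, 40 mm apart, knob centres 23 mm above its top. Seated in the rail, the knob centre is 17 mm above the rail's top.
- peg4_knob (a point): Knob centre of peg 4 (may be absent), 47 mm above its foot, 7 mm below its top. Turned wooden peg, 54 mm tall, 20 g: shank 9 mm thick, tapered foot, knob 18 mm wide and 14 mm tall. All alike, upright in the peg strip, 40 mm apart, knob centres 23 mm above its top. Seated in the rail, the knob centre is 17 mm above the rail's top.
- peg_strip: Fixed wooden strip 164 x 44 x 32 mm with four holes 24 mm deep, holding the pegs; origin at the centre of its underside, x along its length.
- board_top (a point): Loose plywood drying board lying flat, 180 mm (x) x 110 mm (y) x 10 mm, 0.5 kg; the point is the centre of its upper face.
- jar: Bystander: small corked pigment jar, 46 mm wide, 71 mm tall; origin at the centre of its underside. To be left alone.

How it is judged (in metres and radians):
On the way, in this order (a step that is already met when the one before it is completed fails the run):
1. the rail stands between the jaws and the handles are squeezed over centre and locked on it (x of rail_mid in the frame of clamp_bed between -0.03 and 0.03 m and y of rail_mid in the frame of clamp_bed between -0.006 and 0.006 m and z of rail_mid in the frame of clamp_bed between 0.024 and 0.036 m and angle between the x axis of rail_mid and the x axis of clamp_bed, either way round below 0.12 rad and value of joint clamp_handle above 0.19 rad and contact force between clamp_jaw and rail above 3 N), for 0.2 s.
2. with the rail still locked in the pliers, every peg present is fully down in the rail (x of rail_mid in the frame of clamp_bed between -0.03 and 0.03 m and y of rail_mid in the frame of clamp_bed between -0.006 and 0.006 m and z of rail_mid in the frame of clamp_bed between 0.024 and 0.036 m and angle between the x axis of rail_mid and the x axis of clamp_bed, either way round below 0.12 rad and value of joint clamp_handle above 0.19 rad and x of peg1_knob in the frame of rail_mid between -0.066 and 0.066 m and y of peg1_knob in the frame of rail_mid between -0.009 and 0.009 m and z of peg1_knob in the frame of rail_mid between 0.038 and 0.052 m and x of peg2_knob in the frame of rail_mid between -0.066 and 0.066 m and y of peg2_knob in the frame of rail_mid between -0.009 and 0.009 m and z of peg2_knob in the frame of rail_mid between 0.038 and 0.052 m and x of peg3_knob in the frame of rail_mid between -0.066 and 0.066 m and y of peg3_knob in the frame of rail_mid between -0.009 and 0.009 m and z of peg3_knob in the frame of rail_mid between 0.038 and 0.052 m and x of peg4_knob in the frame of rail_mid between -0.066 and 0.066 m and y of peg4_knob in the frame of rail_mid between -0.009 and 0.009 m and z of peg4_knob in the frame of rail_mid between 0.038 and 0.052 m), for 0.2 s.
3. the release lever is pulled and the pliers have sprung open (value of joint clamp_release above 0.06 rad and value of joint clamp_handle below 0.12 rad), for 0.02 s.
At the end, for the whole second after the job is handed in: Rail upright (0.1 rad) and still on the board, centre within 50 mm along and 40 mm across of the board's; each peg present down in it (knob centre 8 to 22 mm above its top, within 9 mm of the hole row); handle below 0.08 rad, release lever let go, jar upright (x of rail_mid in the frame of board_top between -0.05 and 0.05 m and y of rail_mid in the frame of board_top between -0.04 and 0.04 m and z of rail_mid in the frame of board_top between 0.025 and 0.035 m and angle between rail_mid's own z axis and vertical below 0.1 rad and x of peg1_knob in the frame of rail_mid between -0.066 and 0.066 m and y of peg1_knob in the frame of rail_mid between -0.009 and 0.009 m and z of peg1_knob in the frame of rail_mid between 0.038 and 0.052 m and x of peg2_knob in the frame of rail_mid between -0.066 and 0.066 m and y of peg2_knob in the frame of rail_mid between -0.009 and 0.009 m and z of peg2_knob in the frame of rail_mid between 0.038 and 0.052 m and x of peg3_knob in the frame of rail_mid between -0.066 and 0.066 m and y of peg3_knob in the frame of rail_mid between -0.009 and 0.009 m and z of peg3_knob in the frame of rail_mid between 0.038 and 0.052 m and x of peg4_knob in the frame of rail_mid between -0.066 and 0.066 m and y of peg4_knob in the frame of rail_mid between -0.009 and 0.009 m and z of peg4_knob in the frame of rail_mid between 0.038 and 0.052 m and value of joint clamp_handle below 0.08 rad and value of joint clamp_release below 0.06 rad and linear speed of each of rail, board below 0.02 m/s and angle between jar's own z axis and vertical below 0.3 rad); the robot touches nothing.
It fails at once if the pigment jar is knocked over or shoved more than 60 mm (angle between jar's own z axis and vertical above 0.6 rad or distance of jar from where it was at the start of the episode above 0.06 m).
Of peg1, peg2, peg3, peg4 only 2 to 4 are there at a start; the rules pass over those that are not, and their reading is None.
At some moment in a run one of rail, board may be knocked a few centimetres aside while the robot is not near it.
It also fails if it takes over 210 s, if anything falls off the work surface, if the arm or the gripper's body presses on something with over 40 N, if the wrist force passes 120 N, or if a joint passes its speed limit or range.

ROBOT

A 6-joint arm with a two-finger parallel gripper is mounted at the origin on a cart in front of the work surface, level with it; the furniture and walls round the work are solid. World frame = base frame: x ahead of the robot, y to its left, z up, the work surface at z = 0. Lengths are in mm, angles in rad, forces in N, time in s.
With the tool pointing down it reaches from about 325 to 850 mm from the base axis. Payload 4.4 kg.
Tool frame: the origin (TCP) lies midway between the tips of the shut fingers; the grasp point (between the pads) lies 19 mm behind it; z points along the fingers, y is the line along which they close (so a half turn about z gives the same grasp; the last joint's range is limited). The gripper opens to 94 mm and grips with 3 to 60 N. Pads are 16 mm wide; open, the fingers measure 119 mm over their backs; the gripper's body (75 mm by 177 mm) begins 78 mm behind the grasp point.
Start: joints at [-1.284, 0.207, 1.542, -0, 1.393, -0.15], TCP at [243.238, -521.021, 205.447] pointing down, gripper open.
Joint ranges: [-2.73, 2.73], [-0.86, 2.22], [0.23, 2.46], [-1.11, 4.25], [0.08, 2.63], [-2.82, 2.82]. Speed limits (rad/s): [2.79, 2.79, 3.14, 3.14, 3.14, 3.14].

INTERFACE

Orientations are given as a unit quaternion [x, y, z, w].
In Python, from workcell import r, eyes, spotter gives the robot as it stands. The module is installed in compiled form; this text tells all that it offers. Calls block until the motion is done:
- r.move_ptp(position, orientation): joint-space move of the TCP to a pose.
- r.move_straight(position, max_speed=150, rot=None): straight line of the TCP; rot=None keeps the orientation; max_speed is the mean speed in mm/s.
- r.move_j(angles): joint-space move.
- r.gripper_open() and r.close(): open the fingers fully, or close them until they stop; the grip force is fixed at half the most.
- r.dwell(seconds).
- r.ik(position, orientation): joint angles nearest the present ones, or None.
- eyes.read_camera(name): name is "side" or "top" or "wrist"; returns a dict with "pixels" (420x560x3 uint8, red, green, blue), "mtx" (3x3 intrinsics, pixels), "k1" (the pictures are not rectified: a ray, as slopes to the right and down, at radius r is drawn at 1 + k1 r^2 times it, then the intrinsics apply), "world_to_cam" (4x4, takes a point from world to camera coordinates). Camera axes: x right, y up, looking along -z (the intrinsics and any distortion apply to the point x, -y, -z); pixel columns grow to the right and rows downward; lengths in mm; the calibration is good to about 2 mm. A picture is of the moment at which its call begins. There is no depth.
A pose or a line that the arm cannot do raises r.IKError and nothing moves.
- r.hand_in(): hands the job in; it is judged then, once.
Trained networks look in a picture, given as the dict that the camera call returned (one of the last four; its "shot" number tells which), for a name from the list of things; names that differ only in an ending like _2 or _b are one class to them, and where a whole thing is asked for, a point or a joint stands for the part that bears it (a point fixed in the world has none). Each returns a list of dicts, best first, with "confidence" (0 to 1); they miss things now and then, are a little off and sometimes report something else, mostly with a low value. They report only what shows in the picture. A call takes as long as a camera call.
- spotter.look_for(picture, thing): "extent" ([centre column, centre row, width, height] in pixels, round what is visible of it).
- spotter.cut_out(picture, thing): "region" (420x560 bool, what is visible of it) and "extent" ([centre column, centre row, width, height] in pixels, round what is visible of it).
- spotter.mark_of(picture, thing): "centre" ([column, row] in pixels: a listed point, or the origin of a listed thing).
Readings, each from a call of its own:
- r.get_time_s(): time.
- r.get_joint_pos(): joint angles.
- r.get_joint_vel(): joint speeds.
- r.get_tau(): joint torques, N m.
- r.get_tcp_pos(): TCP position.
- r.get_ee_rot(): TCP orientation.
- r.get_ft_force(): force on the tool from outside, world axes, zero at the start.
- r.get_ft_torque(): the same for the moment, N m.
- r.get_finger_gap(): opening from 0.0 (shut) to 1.0 (fully open).
- r.get_finger_force(): force on a finger pad.
Only numpy, scipy, OpenCV 4.12 (cv2) and the standard library are available. Lean on these libraries where they do the work, as an engineer would, in place of code of your own. Each camera call takes 0.05 s, during which the arm holds its last target. There are 200 camera calls.

## Working session

There is one attempt and no reset: what is moved stays moved. The work goes in short steps, each a Python script; the robot and the scene stay as the last script left them, time stands still between calls to the robot, and variables do not carry over. Pictures are saved under pics/ and viewed, at most 14 in all, crops included, and the job is handed in when it is done.

```bash
mkdir -p pics; cat > h.py <<'E'
import numpy as np, cv2
from workcell import r, eyes, spotter
def cam(name, save=None):
    p=eyes.read_camera(name)
    if save: cv2.imwrite('pics/'+save+'.png', p['pixels'][:,:,::-1])
    return p
def ray(p,uv):
    K=np.array(p['mtx'],float); k=p['k1']
    d=np.array([(uv[0]-K[0,2])/K[0,0],(uv[1]-K[1,2])/K[1,1]]); s=d.copy()
    for _ in range(20): s=d/(1+k*(s@s))
    T=np.array(p['world_to_cam'],float); R=T[:3,:3]
    return -R.T@T[:3,3], R.T@np.array([s[0],-s[1],-1.])
def at_z(p,uv,z):
    o,d=ray(p,uv); return o+d*(z-o[2])/d[2]
def proj(p,X):
    T=np.array(p['world_to_cam'],float); c=T[:3,:3]@np.asarray(X,float)+T[:3,3]
    s=np.array([c[0],-c[1]])/-c[2]; s=s*(1+p['k1']*(s@s)); K=np.array(p['mtx'],float)
    return np.array([K[0,0]*s[0]+K[0,2],K[1,1]*s[1]+K[1,2]])
def tri(ps,uvs):
    A=np.zeros((3,3));b=np.zeros(3)
    for p,u in zip(ps,uvs):
        o,d=ray(p,u); d=d/np.linalg.norm(d); M=np.eye(3)-np.outer(d,d); A+=M;b+=M@o
    return np.linalg.solve(A,b)
def down(yaw):  # tool z down, tool y (closing line) at world angle yaw+90; tool x at yaw
    from scipy.spatial.transform import Rotation as Ro
    c,s=np.cos(yaw),np.sin(yaw)
    x=np.array([c,s,0]);z=np.array([0,0,-1.]);y=np.cross(z,x)
    return Ro.from_matrix(np.c_[x,y,z]).as_quat()
E
python3 - <<'E'
from h import *
Z=dict(clamp_bed=8,squeeze_point=25,handle_grip=25,release_tab=38,rail_mid=30,rail_hole1=60,rail_hole2=60,rail_hole3=60,rail_hole4=60,peg1_knob=55,peg2_knob=55,peg3_knob=55,peg4_knob=55,peg_strip=0,board_top=10,jar=0)
for c in ('top','side'):
    p=cam(c,c+'0'); print(c,p['k1'],ray(p,(280,210)))
    for n,z in Z.items():
        m=spotter.mark_of(p,n)
        print(n,[(round(a['confidence'],2),np.round(a['centre']).tolist(),np.round(at_z(p,a['centre'],z))[:2].tolist()) for a in m[:4]])
print(r.get_time_s())
E
```

```text
top -0.02450501059588143 (array([ 458.73236103,  111.67763469, 1304.17058451]), array([ 0.11479523,  0.00968656, -0.99334457]))
clamp_bed [(0.75, [174.0, 241.0], [533.0, 414.0]), (0.62, [268.0, 275.0], [434.0, 161.0])]
squeeze_point [(0.62, [349.0, 266.0], [453.0, -55.0])]
handle_grip [(0.73, [342.0, 259.0], [472.0, -35.0])]
release_tab [(0.52, [363.0, 259.0], [469.0, -88.0]), (0.33, [180.0, 239.0], [535.0, 390.0])]
rail_mid [(0.82, [177.0, 241.0], [532.0, 400.0]), (0.42, [267.0, 277.0], [430.0, 164.0])]
rail_hole1 [(0.97, [157.0, 245.0], [521.0, 445.0]), (0.93, [171.0, 241.0], [529.0, 409.0]), (0.66, [195.0, 243.0], [522.0, 346.0]), (0.56, [185.0, 243.0], [524.0, 374.0])]
rail_hole2 [(0.97, [157.0, 245.0], [521.0, 445.0]), (0.93, [171.0, 241.0], [529.0, 409.0]), (0.66, [195.0, 243.0], [522.0, 346.0]), (0.56, [185.0, 243.0], [524.0, 374.0])]
rail_hole3 [(0.97, [157.0, 245.0], [521.0, 445.0]), (0.93, [171.0, 241.0], [529.0, 409.0]), (0.66, [195.0, 243.0], [522.0, 346.0]), (0.56, [185.0, 243.0], [524.0, 374.0])]
rail_hole4 [(0.97, [157.0, 245.0], [521.0, 445.0]), (0.93, [171.0, 241.0],
[... 1392 characters left out ...]
421.0]), (0.56, [263.0, 297.0], [537.0, 384.0])]
rail_hole4 [(0.86, [252.0, 323.0], [535.0, 447.0]), (0.68, [259.0, 312.0], [531.0, 421.0]), (0.56, [263.0, 297.0], [537.0, 384.0])]
peg1_knob [(0.36, [292.0, 142.0], [653.0, -170.0])]
peg2_knob [(0.52, [290.0, 142.0], [657.0, -167.0])]
peg3_knob [(0.54, [286.0, 149.0], [658.0, -129.0])]
peg4_knob [(0.57, [284.0, 161.0], [644.0, -74.0]), (0.36, [266.0, 296.0], [534.0, 374.0])]
peg_strip [(0.64, [289.0, 167.0], [648.0, -127.0]), (0.33, [265.0, 225.0], [628.0, 122.0]), (0.32, [287.0, 151.0], [677.0, -202.0])]
board_top [(0.77, [262.0, 224.0], [633.0, 131.0])]
jar [(0.63, [195.0, 255.0], [741.0, 268.0]), (0.39, [339.0, 191.0], [490.0, -63.0])]
1.7
```

View pics/top0.png

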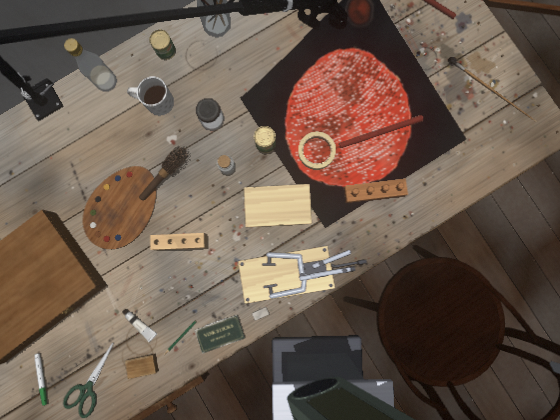

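View pics/side0.png

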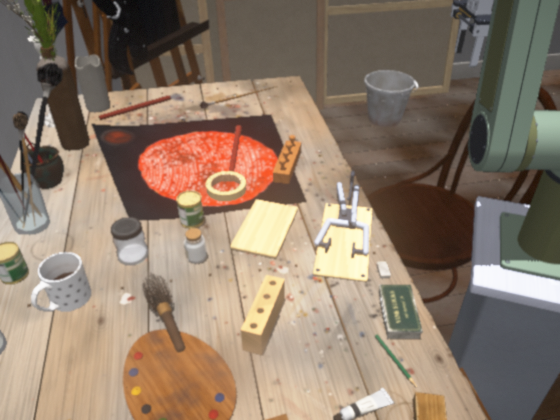

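Top view: the rail is at (178,241), the pliers at (300,270) with jaws to the left and handles to the right. The peg strip is at (376,190) with apparently four pegs, the board at (278,206) and the jar at (225,163). The side view agrees. Next I take closer wrist looks.

```bash
cat >> h.py <<'E'
def pick(pos,yaw,half=True):
    best=None
    for k in ((0,1) if half else (0,)):
        for w in (-1,0,1):
            q=down(yaw+k*np.pi); j=r.ik(list(pos),list(q))
            if j is not None:
                c=abs(j[5])
                if best is None or c<best[0]-1e-6: best=(c,q,j)
    return list(best[1])
def go(pos,yaw,half=True):
    r.move_ptp([float(a) for a in pos],pick(pos,yaw,half))
def st(pos,v=150): r.move_straight([float(a) for a in pos],max_speed=v)
E
python3 - <<'E'
from h import *
ps={}
for nm,(x,y) in dict(strip=(600,-140),pl=(440,-20),jaw=(440,150),rail=(480,390)).items():
    go((x,y,330),np.arctan2(y,x))
    p=cam('wrist','w_'+nm); 
    names={'strip':['peg1_knob','peg_strip'],'pl':['squeeze_point','handle_grip','release_tab'],'jaw':['clamp_bed','squeeze_point','board_top'],'rail':['rail_mid','rail_hole1']}[nm]
    Z=dict(clamp_bed=8,squeeze_point=25,handle_grip=25,release_tab=38,rail_mid=30,rail_hole1=60,peg1_knob=55,peg_strip=0,board_top=10)
    print(nm,ray(p,(280,210))[0].round(),ray(p,(280,210))[1].round(2),r.get_joint_pos()[5])
    for n in names:
        m=spotter.mark_of(p,n)
        print(n,[(round(a['confidence'],2),np.round(a['centre']).tolist(),np.round(at_z(p,a['centre'],Z[n]),1)[:2].tolist()) for a in m[:5]])
a=[cv2.imread(f'pics/w_{n}.png') for n in ('strip','pl','jaw','rail')]
m=np.vstack([np.hstack(a[:2]),np.hstack(a[2:])]); cv2.imwrite('pics/m1.png',cv2.resize(m,(800,600),interpolation=cv2.INTER_AREA)); print(r.get_time_s())
E
```

```text
strip [ 673. -157.  509.] [-0.26  0.07 -0.96] 1.4302849790804726
peg1_knob [(0.43, [272.0, 255.0], [477.0, -93.3]), (0.41, [308.0, 128.0], [661.3, -193.0])]
peg_strip []
pl [516. -23. 510.] [-0.27  0.02 -0.96] 1.3738855171062523
squeeze_point [(0.57, [291.0, 161.0], [460.3, -35.0])]
handle_grip [(0.87, [292.0, 144.0], [488.2, -36.8]), (0.18, [175.0, 56.0], [622.8, 129.5])]
release_tab [(0.54, [325.0, 158.0], [464.5, -87.7])]
jaw [512. 174. 509.] [-0.26 -0.08 -0.96] 1.3843357348745702
clamp_bed [(0.6, [273.0, 175.0], [430.6, 163.4])]
squeeze_point [(0.87, [394.0, 198.0], [460.3, -38.9])]
board_top [(0.71, [330.0, 64.0], [620.2, 134.5])]
rail [539. 437. 509.] [-0.22 -0.17 -0.96] 1.4309464556978457
rail_mid [(0.65, [300.0, 144.0], [534.6, 397.9]), (0.25, [442.0, 95.0], [724.3, 278.4])]
rail_hole1 [(0.95, [269.0, 125.0], [528.3, 452.0]), (0.78, [327.0, 170.0], [531.8, 344.3]), (0.65, [293.0, 140.0], [533.1, 411.0]), (0.64, [311.0, 159.0], [528.6, 372.8]), (0.52, [363.0, 268.0], [446.8, 191.5])]
6.8333
```

View pics/m1.png

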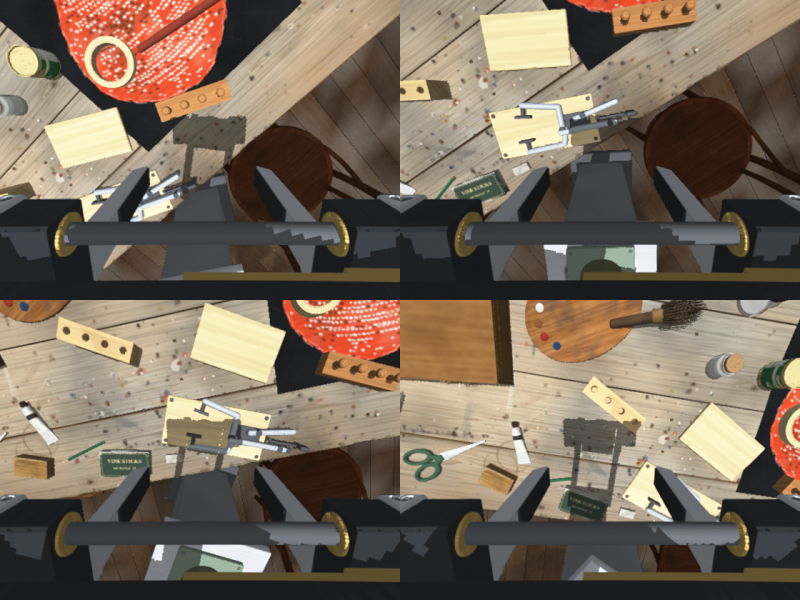

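Wrist mosaic: all four pegs are in the strip, the rail is at about (531,398) and the pliers are open and empty. One closer look at the jaws, strip and rail for orientation.

```bash
python3 - <<'E'
from h import *
for nm,(x,y) in dict(jaw2=(425,110),rail2=(515,398)).items():
    go((x,y,200),np.arctan2(y,x) if nm=='rail2' else np.deg2rad(8))
    p=cam('wrist',nm); np.save(nm+'.npy',np.array([p['mtx'],p['world_to_cam'],p['k1']],dtype=object),allow_pickle=True)
    Z=dict(clamp_bed=8,squeeze_point=25,handle_grip=25,release_tab=38,rail_mid=30,rail_hole1=60)
    for n in (['clamp_bed','squeeze_point','handle_grip','release_tab'] if nm=='jaw2' else ['rail_mid','rail_hole1']):
        m=spotter.mark_of(p,n)
        print(n,[(round(a['confidence'],2),np.round(a['centre'],1).tolist(),np.round(at_z(p,a['centre'],Z[n]),1)[:2].tolist()) for a in m[:5]])
E
```

```text
clamp_bed [(0.65, [242.5, 176.7], [433.0, 162.6])]
squeeze_point [(0.72, [409.5, 180.9], [458.9, -38.3])]
handle_grip [(0.63, [414.3, 156.7], [487.7, -36.7])]
release_tab [(0.65, [454.1, 182.2], [466.0, -83.5])]
rail_mid [(0.64, [294.5, 180.1], [534.6, 394.0])]
rail_hole1 [(0.85, [305.6, 198.9], [529.1, 375.7]), (0.84, [249.2, 157.6], [527.7, 451.2]), (0.75, [328.5, 214.0], [531.1, 344.6])]
```

View pics/jaw2.png

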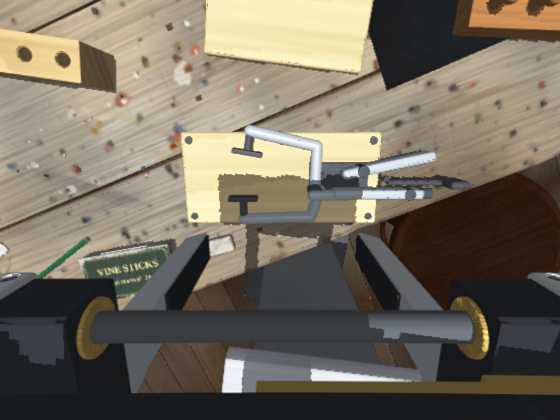

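The jaw pads show at (247,153) moving and (242,199) fixed. The handle ends are at (436,156) and (430,194), and the release lever ends near (468,184). The plate is upright in the picture. I'll compute the axis from these features, then move the rail.

```bash
python3 - <<'E'
from h import *
a=np.load('jaw2.npy',allow_pickle=True); p=dict(mtx=a[0],world_to_cam=a[1],k1=a[2])
for n,uv,z in [('plTL',(182,134),8),('plTR',(380,133),8),('plBR',(380,220),8),('plBL',(189,222),8),
 ('fixpad l',(230,198),26),('fixpad r',(257,198),26),('movpad l',(232,151),26),('movpad r',(262,156),26),
 ('fixh in',(345,194),36),('fixh end',(430,194),36),('movh end',(436,156),36),('levend',(466,184),53)]:
    print(n,at_z(p,uv,z).round(1)[:2])
img=cv2.imread('pics/jaw2.png')[120:235,170:490]; cv2.imwrite('pics/c1.png',cv2.resize(img,None,fx=2.5,fy=2.5,interpolation=2))
E
```

```text
plTL [474.5 240.5]
plTR [509.    3.7]
plBR [401.3 -20.9]
plBL [363.8 225.4]
fixpad l [408.1 172.9]
fixpad r [412.7 140.4]
movpad l [464.6 176. ]
movpad r [463.8 140.5]
fixh in [434.4  37.7]
fixh end [448.3 -60.9]
movh end [492.2 -55.9]
levend [467.3 -88. ]
```

View pics/c1.png

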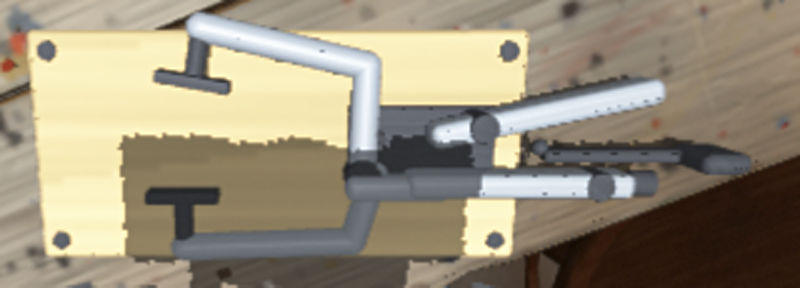

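```bash
python3 - <<'E'
from h import *
y1=np.deg2rad(91.9); y2=np.deg2rad(98.2)
go((530,398,150),y1); print(r.get_joint_pos())
st((530,398,25),120); r.close(); print('gap',r.get_finger_gap()*94,r.get_finger_force())
st((530,398,130)); print('gap',r.get_finger_gap()*94)
T=(435.5,162.6)
q=pick((*T,130),y2); print(r.ik([*T,130.],q)[5])
r.move_ptp([*T,130.],q); p=cam('wrist','held'); t=cam('top')
for n,pp in (('w',p),('t',t)):
    print(n,[(round(a['confidence'],2),np.round(a['centre']).tolist(),np.round(at_z(pp,a['centre'],165),1)[:2].tolist()) for a in spotter.mark_of(pp,'rail_hole1')[:5]])
st((*T,60)); print(r.get_ft_force()); st((*T,34.5),40); print(r.get_ft_force(),r.get_time_s())
E
```

```text
[5.12899091e-01 4.33261030e-01 1.36274730e+00 4.54431210e-07
 1.34489354e+00 4.81632243e-01]
gap 38.08073440632797 29.892063327133656
gap 37.875831895249924
0.027708739964427576
w [(0.9, [281.0, 178.0], [429.1, 213.4]), (0.83, [279.0, 362.0], [442.9, 107.1]), (0.68, [285.0, 249.0], [436.1, 176.8]), (0.64, [281.0, 310.0], [439.4, 140.8])]
t [(0.63, [290.0, 274.0], [437.3, 104.9])]
[ 0.04371396 -0.76409598 -2.42014937]
[-0.07976167  0.03556825 -3.82647107] 16.025
```

View pics/held.png

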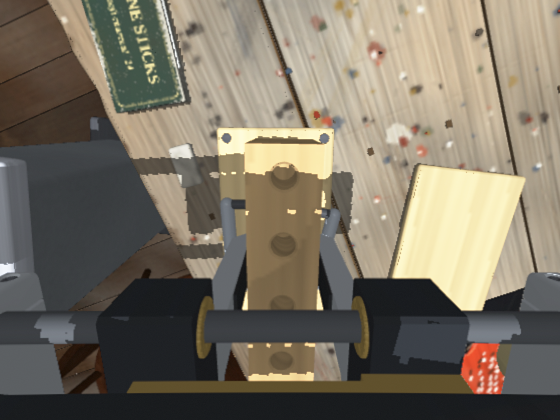

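Rail held square, its holes giving a mid at (436,160). I release it, then squeeze.

```bash
python3 - <<'E'
from h import *
y2=np.deg2rad(98.2); T=(435.5,162.6)
r.gripper_open(); st((*T,130)); 
S=np.array([459,-38.])
go((*S,130),y2); st((*S,50)); st((*S,14),60); print(r.get_ft_force())
r.close(); r.dwell(.3); print('gap',r.get_finger_gap()*94,r.get_finger_force(),r.get_ft_force())
r.gripper_open(); r.dwell(.2); print(r.get_ft_force()); st((*S,130))
go((410,80,330),np.deg2rad(8)); p=cam('wrist','sq')
for n in ('rail_hole1','rail_mid'):
    print([(round(a['confidence'],2),np.round(a['centre']).tolist(),np.round(at_z(p,a['centre'],68 if n!='rail_mid' else 38),1)[:2].tolist()) for a in spotter.mark_of(p,n)[:5]])
print(r.get_time_s())
E
```

```text
[-0.78190055  0.52022545  0.2404036 ]
gap 39.84309044414684 29.998099207878113 [-3.85223027 -3.57461011  7.19444486]
[-0.27234208  0.10433043 -0.0195141 ]
[(0.91, [240.0, 158.0], [430.1, 145.3]), (0.89, [264.0, 158.0], [435.0, 110.7]), (0.86, [219.0, 159.0], [424.2, 175.8]), (0.61, [190.0, 156.0], [422.6, 217.8]), (0.24, [485.0, 18.0], [651.3, -148.9])]
[(0.77, [232.0, 154.0], [431.2, 162.5])]
25.075
```

View pics/sq.png

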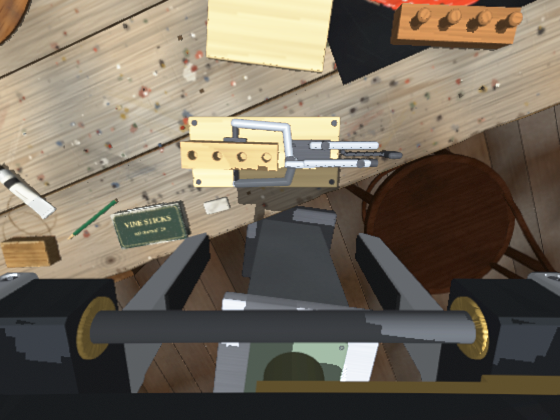

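The handles are parallel and locked (gap 39.8 mm, matching the 40 mm locked width), with the rail between the pads. Now measuring holes and pegs closely.

```bash
cat >> h.py <<'E'
def fitline(pts,sp,ang0,c0):
    """pts Nx2 detections of collinear points at (i-1.5)*sp; robust fit of centre & angle"""
    from scipy.optimize import least_squares
    pts=np.array(pts); k=(np.arange(4)-1.5)*sp
    def model(q): return q[:2]+k[:,None]*np.array([np.cos(q[2]),np.sin(q[2])])
    def res(q):
        d=pts[:,None]-model(q)[None]; i=np.argmin((d**2).sum(2),1); return d[np.arange(len(pts)),i].ravel()
    s=least_squares(res,[*c0,ang0],loss='soft_l1',f_scale=2,x_scale=[1,1,.01])
    return s.x, model(s.x), res(s.x).reshape(-1,2)
def survey(name,z,c0,ang0,sp,offs,h,yaw,conf=.3,tag=None):
    pts=[]
    for k,(dx,dy) in enumerate(offs):
        go((c0[0]+dx,c0[1]+dy,h),yaw); r.dwell(.2); p=cam('wrist',tag if k==0 else None)
        pts+=[at_z(p,a['centre'],z)[:2] for a in spotter.mark_of(p,name) if a['confidence']>conf]
    pts=[q for q in pts if abs(q[0]-c0[0])<25 and abs(q[1]-c0[1])<85]
    return fitline(pts,sp,ang0,c0)
E
python3 - <<'E'
from h import *
np.set_printoptions(suppress=True,precision=1)
a=np.deg2rad(98.2)
x,m,e=survey('rail_hole1',68,(428,162),a,36,[(-10,0),(-10,30),(-10,-30)],230,np.deg2rad(8),tag='rl'); print(x,np.rad2deg(x[2]),m,e); np.save('holes.npy',m)
c0=(653,-130)
P=[];
for dy in (0,30,-30):
    go((640,-130+dy,230),np.deg2rad(8)); r.dwell(.2); p=cam('wrist','st%d'%dy if dy==0 else None)
    for n in ('peg1_knob','peg2_knob','peg3_knob','peg4_knob'):
        P+=[at_z(p,q['centre'],55)[:2] for q in spotter.mark_of(p,n) if q['confidence']>.3]
P=[q for q in P if abs(q[0]-653)<30 and abs(q[1]+130)<85]
x,m,e=fitline(P,40,a,c0); print(x,np.rad2deg(x[2]),m,e,r.get_time_s()); np.save('pegs.npy',m)
E
```

```text
[429.9 162.3   1.6] 94.43753343012602 [[434.1 108.4]
 [431.3 144.3]
 [428.5 180.2]
 [425.8 216.1]] [[ 0.3  2.3]
 [ 1.6 -1.7]
 [ 0.  -2.6]
 [ 4.3  3.1]
 [ 3.1 -0.1]
 [ 6.4 -1.8]
 [-1.4 -1.6]
 [-2.7  2.9]
 [-3.6  0.7]
 [-1.   4.3]
 [-2.5 -3.9]]
[ 653.5 -132.6    1.7] 96.19799604291856 [[ 659.9 -192.3]
 [ 655.6 -152.5]
 [ 651.3 -112.8]
 [ 647.   -73. ]] [[-0.9 -2.1]
 [-2.2 -1.9]
 [-0.   0.8]
 [-3.   0.4]
 [ 0.3  0.8]
 [ 0.1 -0.1]
 [ 0.5 -0. ]
 [-0.   0.9]
 [ 1.   1.9]
 [ 0.4  0.5]
 [ 0.6 -3.2]
 [ 3.8 -0.1]
 [-0.7  0.2]] 34.5083
```

View pics/st0.png

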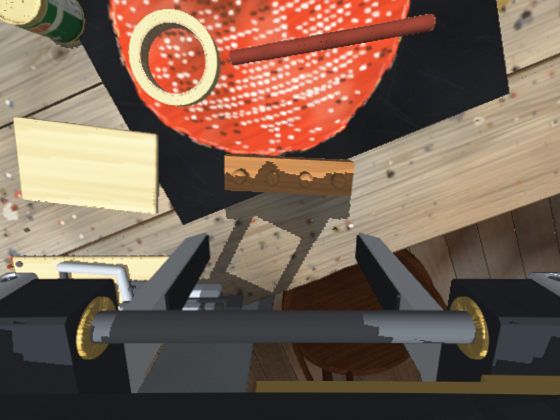

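View pics/rl.png

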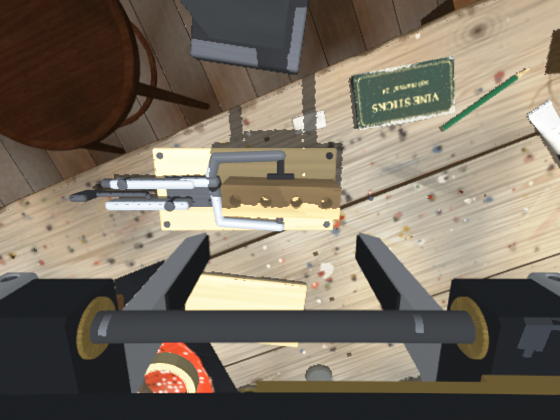

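The strip fit is good (residuals about 1 mm), and four knobs show at (241–340,177). The rail hole marks suffer from the gripper's shadow across the rail, so I look from a shifted spot.

```bash
python3 - <<'E'
from h import *
np.set_printoptions(suppress=True,precision=1)
import pickle
out=[];P=[]
for k,(x,y,h) in enumerate([(395,50,230),(420,30,240)]):
    r.move_ptp([x,y,h],list(down(np.deg2rad(8)+ (0 if k<2 else np.pi)))) if r.ik([x,y,h],list(down(np.deg2rad(8)))) is not None else go((x,y,h),np.deg2rad(8))
    print('q6',r.get_joint_pos()[5])
    r.dwell(.2); p=cam('wrist','rr%d'%k); out.append({q:p[q] for q in('mtx','world_to_cam','k1')})
    m=spotter.mark_of(p,'rail_hole1'); L=[a for a in m if a['confidence']>.3]
    print([(a['confidence'].__round__(2),np.round(a['centre'],1).tolist(),at_z(p,a['centre'],68)[:2]) for a in L])
    c=np.round(proj(p,(430,162,68))).astype(int); print(c)
    im=cv2.imread('pics/rr%d.png'%k); x0,y0=c[0]-75,c[1]-35; out[-1]['o']=(x0,y0)
    P.append(cv2.resize(im[max(y0,0):y0+70,max(x0,0):x0+150],None,fx=5,fy=4.2,interpolation=2)[:294])
pickle.dump(out,open('rr.pkl','wb')); 
w=min(a.shape[1] for a in P); cv2.imwrite('pics/c2.png',np.vstack([a[:,:w] for a in P])); print(r.get_time_s(),[o['o'] for o in out])
E
```

```text
q6 1.3387007446470724
[(0.97, [139.4, 145.3], array([427.2, 215.8])), (0.88, [173.4, 151.6], array([425.6, 178. ])), (0.75, [234.8, 152.8], array([433.9, 109.6])), (0.73, [202.8, 154.2], array([427.3, 145.2]))]
[188 150]
q6 1.2965337642786212
[(0.86, [191.5, 168.7], array([430.6, 140.4])), (0.77, [217.8, 167.7], array([436.1, 110. ])), (0.72, [123.1, 169.5], array([418.4, 219.4])), (0.7, [158.0, 168.2], array([425.7, 179.2]))]
[173 167]
36.5917 [(np.int64(113), np.int64(115)), (np.int64(98), np.int64(132))]
```

View pics/c2.png

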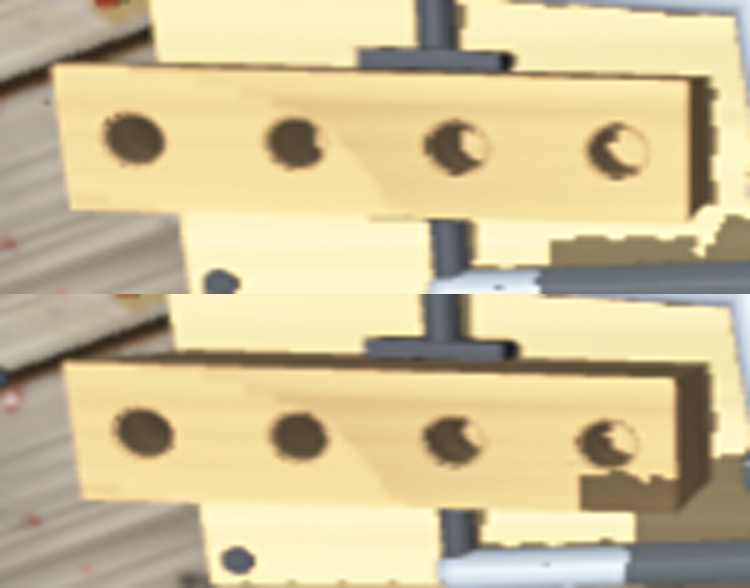

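The crops show all four holes clearly: upper at (134,138), (297,143), (458,148), (618,151), lower at (143,433), (300,437), (454,442), (608,443). I'll use these by hand and fetch the first peg.

```bash
cat > peg.py <<'E'
from h import *
PEGS=np.load('pegs.npy'); HOLES=np.load('holes.npy'); A=np.deg2rad(98.2); B=np.deg2rad(96.2)
def oriented(pos,yaw,ref):
    """of the two half-turn grasps choose the one whose tool x is nearest world yaw 'ref'"""
    return list(down(yaw if np.cos(yaw-ref)>0 else yaw+np.pi))
def fetch(i,yref):
    x,y=PEGS[i]
    r.move_ptp([x,y,110],oriented(None,B,yref)); st((x,y,41),120); r.close(); g=r.get_finger_gap()*94
    st((x,y,120),120); print('peg',i,'gap',g,r.get_finger_gap()*94)
def insert(j,yref):
    x,y=HOLES[j]
    r.move_ptp([x,y,135],oriented(None,A,yref)); r.dwell(.2); f0=np.array(r.get_ft_force())
    for z in np.r_[118,112:70:-3]:
        st((x,y,float(z)),60); f=np.array(r.get_ft_force())-f0
        if abs(f[2])>8 or np.hypot(f[0],f[1])>8: print('contact z',z,f.round(1)); return False
    print('in',f.round(1)); return True
E
python3 - <<'E'
from h import *
import pickle
np.set_printoptions(suppress=True,precision=2)
o=pickle.load(open('rr.pkl','rb'))
C=[[(134,138),(297,143),(458,148),(618,151)],[(143,139),(300,143),(454,148),(608,149)]]
al=[]
for q,c in zip(o,C):
    w=[at_z(q,((X+.5)/5-.5+q['o'][0],(Y+.5)/4.2-.5+q['o'][1]),68)[:2] for X,Y in c]; print(np.array(w)); al+=w
x,m,e=fitline(al,36,np.deg2rad(98),(430,162)); print(x,np.rad2deg(x[2]),m,e); np.save('holes.npy',m)
import peg
yr=0
for yref in (A:=np.deg2rad(98.2),A+np.pi):
    for P,z in [(peg.PEGS[0],41),(m[0],71),(m[3],71)]:
        j=r.ik([*map(float,P),float(z)],list(down(yref))); print(None if j is None else j[5])
E
```

```text
[[424.82 215.74]
 [428.61 179.73]
 [432.34 143.95]
 [436.56 108.27]]
[[424.54 215.84]
 [428.58 179.74]
 [432.25 144.11]
 [437.04 108.39]]
[430.59 161.97   1.68] 96.3834345496961 [[436.6  108.31]
 [432.59 144.08]
 [428.59 179.86]
 [424.59 215.64]] [[ 0.23  0.1 ]
 [ 0.02 -0.13]
 [-0.25 -0.14]
 [-0.03 -0.03]
 [-0.05  0.21]
 [-0.01 -0.12]
 [-0.34  0.03]
 [ 0.44  0.08]]
-0.5523871991840492
-0.09277740181608163
0.1447916607234867
2.589205454405745
None
None
```

```bash
sed -i 's/A=np.deg2rad(98.2)/A=np.deg2rad(96.4)/' peg.py; python3 - <<'E'
from peg import *
print(r.get_finger_gap())
R=np.deg2rad(98)
r.gripper_open(); fetch(3,R); 
x,y=HOLES[0]
r.move_ptp([x,y,135],oriented(None,A,R)); p=cam('wrist','pg')
print(insert(0,R),r.get_tcp_pos(),r.get_ft_force(),r.get_time_s())
E
```

```text
0.9994107519829225
peg 3 gap 16.97904401299789 16.993240516666734
in [-0.3  0.3 -0.1]
True [436.45068992 108.29031767  72.76674217] [-0.29154691  0.06543439 -0.44682947] 46.4833
```

View pics/pg.png

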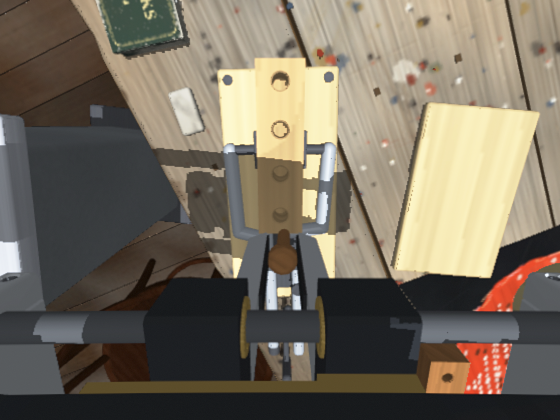

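The peg hangs straight between the fingers at (283,258) and went in without force. Continue with the rest, pressing each.

```bash
cat >> peg.py <<'E'
def finish(j):
    x,y=HOLES[j]; st((x,y,71.5),30); r.gripper_open(); st((x,y,120)); r.close(); f0=np.array(r.get_ft_force())
    for z in (100,96,93.5,92.3):
        st((x,y,z),60); f=np.array(r.get_ft_force())-f0
        if abs(f[2])>15: break
    print('press',j,z,f.round(1)); st((x,y,130)); r.gripper_open()
E
python3 - <<'E'
from peg import *
R=np.deg2rad(98)
finish(0)
ok=True
for i,j in ((2,1),(1,2),(0,3)):
    fetch(i,R)
    if not insert(j,R): print('stop',i,j); ok=False; break
    finish(j)
print(r.get_time_s())
if ok:
    go((400,60,300),np.deg2rad(8)); r.move_ptp([400,60,300],list(down(np.deg2rad(8)))); cam('wrist','allp')
E
```

```text
press 0 92.3 [-0.4 -1.  -0.4]
peg 2 gap 17.108017634277132 17.00059046027255
in [ 0.5 -0.2 -0. ]
press 1 92.3 [ 1.4 -0.8  0.5]
peg 1 gap 16.971589900161188 17.045252004947667
in [-0.7 -0.2  0.1]
press 2 92.3 [-0.7 -0.4  0.7]
peg 0 gap 17.04378175108059 17.068482855237967
in [-0.6 -0.1  0. ]
press 3 92.3 [0.3 0.2 0.7]
101.5167
```

```bash
ls pics
```

```text
allp.png
c1.png
c2.png
held.png
jaw2.png
m1.png
pg.png
rail2.png
rl.png
rr0.png
rr1.png
side0.png
sq.png
st0.png
top0.png
w_jaw.png
w_pl.png
w_rail.png
w_strip.png
```

```bash
python3 - <<'E'
from h import *
np.set_printoptions(suppress=True,precision=1)
q=cam('wrist','x1'); t=cam('top','x2')
for p in (q,t):
  for n,z in (('release_tab',38),('squeeze_point',25),('board_top',10),('peg1_knob',85)):
    print(n,[(round(a['confidence'],2),np.round(a['centre']).tolist(),at_z(p,a['centre'],z)[:2]) for a in spotter.mark_of(p,n)[:4]])
for p in (q,t):
    b=spotter.cut_out(p,'board_top')
    if b:
        rg=b[0]['region'].astype(np.uint8); c=max(cv2.findContours(rg,0,2)[0],key=cv2.contourArea)
        W=np.array([at_z(p,u[0].astype(float),10)[:2] for u in c],np.float32); print('board',b[0]['confidence'],cv2.minAreaRect(W))
im=cv2.imread('pics/x1.png'); c=proj(q,(450,40,60)).astype(int); print(c); x0,y0=max(c[0]-140,0),max(c[1]-60,0); print(x0,y0)
cv2.imwrite('pics/c3.png',cv2.resize(im[y0:y0+120,x0:x0+266],None,fx=3,fy=3,interpolation=2))
print(r.get_time_s(), at_z(q,(0,0),0)[:0])
import pickle; pickle.dump({k:q[k] for k in('mtx','world_to_cam','k1')},open('x1.pkl','wb'))
E
```

```text
release_tab [(0.88, [390.0, 147.0], array([466.5, -86.8]))]
squeeze_point [(0.59, [354.0, 149.0], array([455.5, -38.7]))]
board_top [(0.57, [250.0, 4.0], array([626. , 138.4]))]
peg1_knob [(0.56, [167.0, 148.0], array([425.8, 215.3]))]
release_tab [(0.44, [286.0, 277.0], array([429.4, 112.4])), (0.39, [360.0, 261.0], array([464.6, -82. ]))]
squeeze_point [(0.69, [348.0, 265.0], array([454. , -50.4])), (0.25, [262.0, 278.0], array([426.5, 175.6])), (0.16, [247.0, 286.0], array([408.5, 215.9]))]
board_top [(0.55, [278.0, 206.0], array([618.5, 128.9]))]
peg1_knob [(0.59, [245.0, 279.0], array([426.5, 216.5]))]
board 0.81 ((595.8311767578125, 130.50619506835938), (71.4666976928711, 182.96385192871094), 7.970653533935547)
[302 146]
162 86
103.5167 []
```

View pics/c3.png

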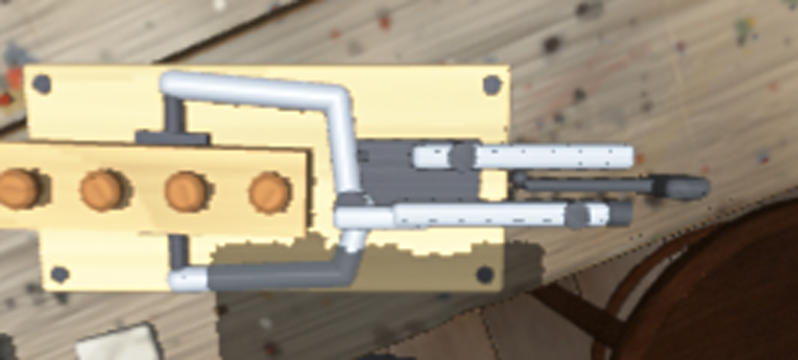

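All four pegs are in the rail at crop (18–270,190), and the release tab is at crop (685,187). Pulling the lever now.

```bash
python3 - <<'E'
from h import *
import pickle
q=pickle.load(open('x1.pkl','rb')); t=at_z(q,(162+683/3,86+187/3),50)[:2]; print(t)
c=np.array([466.,-86.]); c=(c+t)/2; a=np.deg2rad(98.2)
u=np.array([np.cos(a),np.sin(a)]); v=np.array([-np.sin(a),np.cos(a)]); hin=c+48*u
r.move_ptp([*c,110],list(down(a))); st((*c,60)); st((*c,22),80); print(r.get_ft_force())
r.close(); print('gap',r.get_finger_gap()*94,r.get_ft_force())
for th in np.arange(.05,.29,.05):
    p=hin-48*(np.cos(th)*u-np.sin(th)*v)
    r.move_straight([*p,22.],max_speed=40,rot=list(down(a-th))); print(th.round(2),np.round(r.get_ft_force(),1))
r.dwell(.2); r.gripper_open(); r.dwell(.2)
p=r.get_tcp_pos(); st((p[0],p[1],120)); r.move_ptp([400,60,300],list(down(np.deg2rad(8))))
p=cam('wrist','rel'); tt=cam('top','rel_t'); 
for pp in (p,tt):
  print([(round(x['confidence'],2),np.round(x['centre']).tolist(),at_z(pp,x['centre'],25)[:2].round()) for x in spotter.mark_of(pp,'handle_grip')[:3]])
  print([(round(x['confidence'],2),np.round(x['centre']).tolist(),at_z(pp,x['centre'],10)[:2].round()) for x in spotter.mark_of(pp,'board_top')[:3]])
for pp,zz in ((p,10),(tt,10)):
    b=spotter.cut_out(pp,'board_top')
    if b:
        rg=b[0]['region'].astype(np.uint8); cc=max(cv2.findContours(rg,0,2)[0],key=cv2.contourArea)
        print(b[0]['confidence'],cv2.minAreaRect(np.array([at_z(pp,w[0].astype(float),10)[:2] for w in cc],np.float32)))
A=cv2.imread('pics/rel.png')[80:290,100:500]; B=cv2.imread('pics/rel_t.png')[140:320,200:440]
cv2.imwrite('pics/c4.png',np.vstack([cv2.resize(A,(640,336)),cv2.resize(B,(640,260))[:260]])); print(r.get_time_s())
E
```

```text
[464.55907787 -82.24146527]
[-0.53949169  0.13676737  0.37774793]
gap 9.835972620081456 [-3.71108075 -1.93487379  3.52742177]
0.05 [-3.3 -0.5  2. ]
0.1 [-3.5 -2.   2.4]
0.15 [-3.5 -1.1  1.3]
0.2 [-4.5 -2.2  3.2]
0.25 [-3.8 -2.1  2.5]
[(0.74, [355.0, 129.0], array([484., -35.])), (0.55, [217.0, 145.0], array([433., 164.]))]
[(0.81, [250.0, 5.0], array([624., 136.]))]
[(0.67, [342.0, 256.0], array([480., -38.])), (0.56, [262.0, 277.0], array([430., 176.]))]
[(0.84, [277.0, 202.0], array([630., 131.])), (0.4, [244.0, 279.0], array([426., 225.])), (0.24, [223.0, 166.0], array([736., 276.]))]
0.84 ((602.7042846679688, 130.9246063232422), (72.61865997314453, 180.75111389160156), 2.9379682540893555)
0.72 ((622.023193359375, 129.30740356445312), (114.5060806274414, 182.11618041992188), 1.1043084859848022)
113.15
```

View pics/c4.png

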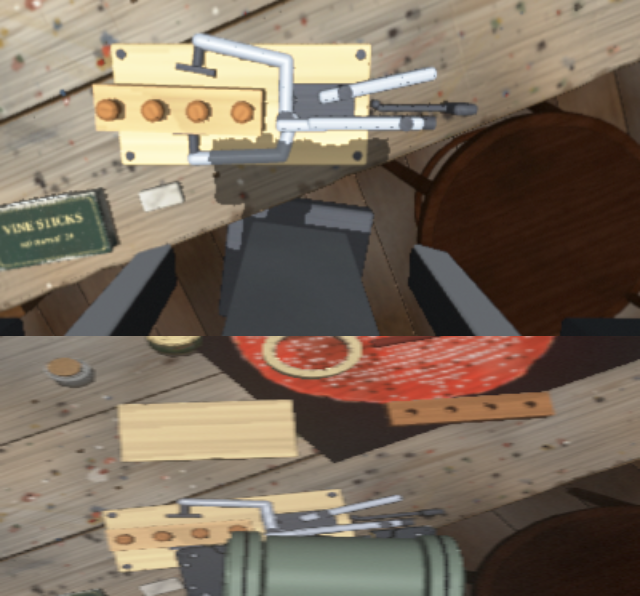

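Pliers open: the moving handle is splayed, the lever is back and all pegs are seated. The board is at (622,130). Lifting the rail out and placing it.

```bash
python3 - <<'E'
from h import *
a=np.deg2rad(96.4)
r.move_ptp([430.6,162,160],list(down(a))); st((430.6,162,36),100); r.close(); print('gap',r.get_finger_gap()*94)
st((430.6,162,60),60); st((430.6,162,160)); print('gap',r.get_finger_gap()*94,r.get_ft_force())
t=cam('top')
b=spotter.mark_of(t,'board_top'); print([(x['confidence'],at_z(t,x['centre'],10)[:2]) for x in b[:2]])
B=(622,131)
r.move_ptp([*B,160],list(down(np.deg2rad(92)))); st((*B,60)); st((*B,39.5),30); print(r.get_ft_force())
for z in (39,38.5,38,37.5):
    if r.get_ft_force()[2]>0: break
    st((*B,z),20); print(z,r.get_ft_force())
r.gripper_open(); r.dwell(.3); st((*B,170),100)
r.move_ptp([440,-20,300],list(down(np.deg2rad(8)))); r.dwell(.5)
p=cam('top','end'); s=cam('side','end_s')
for n,z in (('board_top',10),('rail_mid',40),('jar',0)):
    for pp in (p,s): print(n,[(round(x['confidence'],2),at_z(pp,x['centre'],z)[:2].round()) for x in spotter.mark_of(pp,n)[:2]])
A=cv2.imread('pics/end.png')[140:320,200:440]; C=cv2.imread('pics/end_s.png')[130:310,180:420]
cv2.imwrite('pics/c5.png',np.hstack([cv2.resize(A,(400,300)),cv2.resize(C,(400,300))])); print(r.get_time_s())
E
```

```text
gap 37.885234965042905
gap 37.65585770527505 [ 0.33354798 -0.28731171 -4.67777298]
[(0.81, array([618.07690187, 131.34752466])), (0.36, array([458.37310907, -84.08039739]))]
[ 0.97974637  0.17411073 -2.92213776]
39 [ 0.02974846  0.15306081 -3.3983086 ]
38.5 [ 0.0657394  -0.3201245  -3.64902177]
38 [-0.22389248  0.23692066 -3.93296885]
37.5 [-2.21285079 -0.91310338  0.19903681]
board_top [(0.91, array([625., 132.])), (0.4, array([633.,  68.]))]
board_top [(0.76, array([626., 139.])), (0.7, array([650., -22.]))]
rail_mid [(0.77, array([623., 130.]))]
rail_mid [(0.56, array([618., 138.])), (0.4, array([468., -73.]))]
jar [(0.76, array([736., 277.])), (0.35, array([459., -51.]))]
jar [(0.9, array([740., 274.])), (0.69, array([463., -79.]))]
126.275
```

View pics/c5.png

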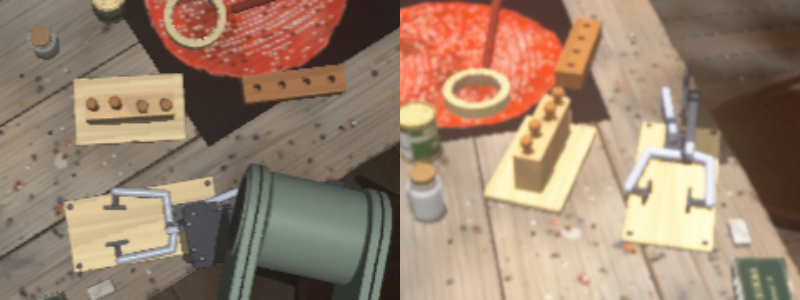

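The pegged rail stands upright at the middle of the board (left view (128,105), right view (545,135)). The pliers are open and the jar is upright.

```bash
python3 -c "
from h import *
print(r.hand_in())"
```

```text
the job is handed in; nothing more can be done
None
```

I handed the job in at about 126 s: all four pegs are in the rail, the pliers are released and open, and the rail stands upright at the middle of the drying board with the jar untouched. The hand-in call did not report a verdict.

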